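Fit the teardrop former to the wire-bending jig

TASK

Set up the wire-bending jig for teardrop earrings: take the teardrop-shaped metal former from the black mat and seat it on the jig's upright spindle, its D-shaped bore matched to the flat of the spindle so that its pointed end looks towards the jig's wire clamp, and lowered until it sits fully home on the seat. Leave the round and the square former where they lie, and let go.

Things in the scene. Friction and masses are not known exactly. Their poses are not given: they have to be found in the camera images.
- teardrop_center (a point): Teardrop former, aluminium, loose, 140 g, 36 mm high: teardrop block 14 high, 54 wide (round end R27 about the bore, nose 50 from it) under a boss 32 x 32 x 22 high to grip, sides along x and y. Upright D bore right through, 23 diameter, flat 3.5 from its axis on the nose side, bevelled below. Point: on the bore axis, 18 above the underside. x to the nose, z up. Lies on a 2 mm black mat.
- spindle_seat (a point): Fixed grey jig, 165 x 100 mm, 20 high. Point: on the spindle axis at the top of a round steel seat, 44 wide, 28 above the table. The D spindle rises 30 from it, 20 diameter, flat 2 from its axis, last 4 tapered. x points out of the flat to the wire clamp (88 away, top 36 above the table), z up. Home: former's underside on the seat, x axes alike. Room 1.5 all round; half a turn wrong will not fit.
- round_center (a point): Round former, aluminium, loose, to be left alone: disc 62 mm across and 14 high lying on the mat, with the same 32 mm square boss and D bore as the teardrop, 36 mm high in all. Point: on its axis, 18 mm above its underside.
- square_center (a point): Square former, aluminium, loose, to be left alone: block 54 x 54 mm and 14 high lying on the mat, with the same 32 mm square boss and D bore as the teardrop, 36 mm high in all. Point: on its axis, 18 mm above its underside.
Things that resemble listed ones, but are neither listed nor needed, are in the scene too. Of the things shaped like the part that bears spindle_seat, the grey one is meant.

How it is judged:
At the end, for the whole second after the job is handed in: The teardrop former is on the spindle: axes within 6 mm, its centre 14 to 22 mm above the seat (18 when fully home), upright within 7 degrees, nose within 23 degrees of the clamp's direction; the round and the square former are within 30 mm of where they started (horizontal distance between teardrop_center and spindle_seat below 0.006 m and z of teardrop_center in the frame of spindle_seat between 0.014 and 0.022 m and angle between the x axis of teardrop_center and the x axis of spindle_seat, either way round below 0.4 rad and angle between teardrop_center's own z axis and vertical below 0.12 rad and distance of each of round_center, square_center from where it was at the start of the episode below 0.03 m); the robot touches nothing.
It also fails if it takes over 48 s, if anything falls off the work surface, if the arm or the gripper's body presses on something with over 40 N, if the wrist force passes 120 N, or if a joint passes its speed limit or range.

ROBOT

A 6-joint arm with a two-finger parallel gripper is mounted at the origin on the work surface. World frame = base frame: x ahead of the robot, y to its left, z up, the work surface at z = 0. Lengths are in m, angles in rad, forces in N, time in s.
With the tool pointing down it reaches from about 0.275 to 0.725 m from the base axis. Payload 15.9 kg.
Tool frame: the origin (TCP) lies at the very end of the fingers, on their centre line; the grasp point (between the pads) lies manip.tcp_to_grasp behind it (manip.tcp_to_grasp is the distance from the TCP to the grasp point, in m); x points along the fingers, z is the direction in which the jaws open and shut, and the axes are right-handed (so a half turn about x gives the same grasp; the last joint's range is limited). The gripper opens to 85 mm and grips with 20 to 120 N. Pads are 22 mm wide; open, the fingers measure 114 mm over their backs; the gripper's body (76 mm by 85 mm) begins 54 mm behind the grasp point. The pads swing forward as they close: fully open they stand 13 mm farther back than shut.
Start: joints at [-1.101, 0.213, -0.034, 1.323, 0, 1.571], TCP at [0.226, -0.446, 0.193] pointing down, gripper open.
Joint ranges: [-2.98, 2.98], [-0.74, 1.72], [-1.14, 1.35], [-2.1, 2.04], [-1.57, 1.44], [-3.14, 3.14]. Speed limits (rad/s): [1.89, 1.89, 2.39, 2.57, 3.14, 3.14].

INTERFACE

Orientations are given as a rotation vector (axis times angle).
In Python, from bench import manip gives the robot as it stands. The module is installed in compiled form; this text tells all that it offers.
- The arm moves only by the tool carry_out, never from a script. Its argument "increments" is a list that holds one entry, the list of rows, each a list of 5 numbers: the finger opening in m, from 0 to 0.0854, then the shift along the tool's x, y, z in m, then the turn about the tool's x in rad. In form: [[[claw, dx, dy, dz, turn], ...]]. A call has 1 to 8 rows; each row is the pose to reach, as a shift and turn from the pose commanded when the call began, along the tool's axes at that moment; what a row does not reach only later rows make up. A row lasts 1/8 s, in which the tool goes at most 62.5 mm and 10.7 degrees, less where a joint would pass 70% of its speed; a pose out of reach is approached as far as the arm can. A call with a gripper value outside its range is refused whole. The fingers move at their own pace and stop on an object; "force" is the grip in N (left out, the last holds). Time passes only in rows, so rows that repeat a pose let the fingers close. It gives the time, the measured TCP pose, the force and the opening at its end, in the units of the state.
- manip.read_state(): the state, without advancing time (a new reading comes with each control period).
- manip.camera(name): name is "scene" or "top" or "wrist"; returns a dict with "image" (420x560x3 uint8, red, green, blue), "intrinsics" (3x3 intrinsics, pixels), "R" (3x3) and "t" (3): a world point X has camera coordinates R X + t. Camera axes: x right, y down, z forward; pixel columns grow to the right and rows downward; lengths in m; the calibration is good to about 2 mm. A picture is of the moment at which its call begins. There is no depth.
- manip.hand_in(): hands the job in, once; it reports no verdict.
Trained networks look in a picture, given as the dict that the camera call returned (one of the last four; its "shot" number tells which), for a name from the list of things; names that differ only in an ending like _2 or _b are one class to them, and where a whole thing is asked for, a point or a joint stands for the part that bears it (a point fixed in the world has none). Each returns a list of dicts, best first, with "score" (0 to 1); they miss things now and then, are a little off and sometimes report something else, mostly with a low value. They report only what shows in the picture. A call takes as long as a camera call. They do not tell look-alikes from the thing itself.
- manip.recognise(thing, picture): "bbox" ([left, top, right, bottom] in pixels, round what is visible of it).
- manip.outline_of(thing, picture): "pixels" (420x560 bool, what is visible of it) and "bbox" ([left, top, right, bottom] in pixels, round what is visible of it).
The state is a dict: "time_s": time; "joints": joint angles; "joint_vel": joint speeds; "joint_efforts": joint torques, N m; "tcp_pos": TCP position; "ee_rot": TCP orientation; "ft_force": force on the tool from outside, world axes, zero at the start; "moment": the same for the moment, N m; "opening": finger opening in m.
Only numpy, scipy, OpenCV 4.12 (cv2) and the standard library are available. Lean on these libraries where they do the work, as an engineer would, in place of code of your own. Each camera call takes 0.05 s, during which the arm holds its last target. There are 200 camera calls.

## Working session

There is one attempt and no reset: what is moved stays moved. The work goes in short steps, Python scripts to look and compute and a tool call to move; the robot and the scene stay as the last step left them, time stands still between calls to the robot, and variables do not carry over. Pictures are saved under pics/ and viewed, about 8 in all and at most 12, crops included, and the job is handed in when it is done.

Besides the shell and the picture viewer there is one more tool, called by a JSON object that holds its "op" and its "data", one argument or row to a line. carry_out: Moves the arm, as the interface text tells. Its arguments: {"type":"object","properties":{"increments":{"type":"array","items":{"type":"array","items":{"type":"array","items":{"type":"number"}}}},"force":{"type":"number"}},"required":["increments"]}

```bash
mkdir -p pics; cat > h.py <<'E'
import numpy as np, cv2
from bench import manip
def save(p,n): cv2.imwrite('pics/'+n,cv2.cvtColor(p['image'],cv2.COLOR_RGB2BGR))
def ray(p,u,v,z):
    d=p['R'].T@np.linalg.inv(p['intrinsics'])@np.array([u,v,1.]); c=-p['R'].T@p['t']
    return c+d*(z-c[2])/d[2]
def proj(p,X):
    x=p['intrinsics']@(p['R']@np.asarray(X,float)+p['t']); return x[:2]/x[2]
E
python3 - <<'E'
from h import *
print(manip.read_state(), manip.tcp_to_grasp)
for n in('top','scene'):
    p=manip.camera(n); save(p,n+'1.png'); print(n,-p['R'].T@p['t'])
    for t in('teardrop_center','spindle_seat','round_center','square_center'):
        for r in manip.recognise(t,p): print(t,np.round(r['bbox']),round(r['score'],2))
E
```

```text
{'time_s': 0.0, 'joints': array([-1.10098269e+00,  2.13345340e-01, -3.50522611e-02,  1.32350831e+00,
        1.84453558e-05,  1.57080679e+00]), 'joint_vel': array([-0.00083477, -0.00084498, -0.00055142, -0.00048912,  0.00042796,
       -0.00033581]), 'joint_efforts': array([-5.66638046e-03, -6.86167288e+01,  4.87113333e+01,  1.76826463e-02,
       -3.77223269e-04,  3.03443244e-05]), 'tcp_pos': array([ 0.22619198, -0.44548089,  0.19272431]), 'ee_rot': array([ 0.85718001,  1.39651047, -0.85620371]), 'ft_force': array([-0.94606007,  0.20396435, -0.23948459]), 'moment': array([-0.01394335,  0.00745067,  0.014515  ]), 'opening': 0.08560206207295191} 0.0187
top [ 0.35241077 -0.12652136  0.97485188]
teardrop_center [144. 121. 172. 151.] 0.95
spindle_seat [420. 246. 480. 328.] 0.91
spindle_seat [280. 131. 354. 209.] 0.74
round_center [113. 207. 140. 233.] 0.68
square_center [176. 206. 200. 229.] 0.82
scene [1.16642256 0.02635953 0.91328409]
teardrop_center [360. 269. 381. 302.] 0.94
spindle_seat [206. 213. 259. 268.] 0.84
spindle_seat [141. 137. 184. 178.] 0.57
square_center [337. 210. 356. 229.] 0.57
```

View pics/top1.png

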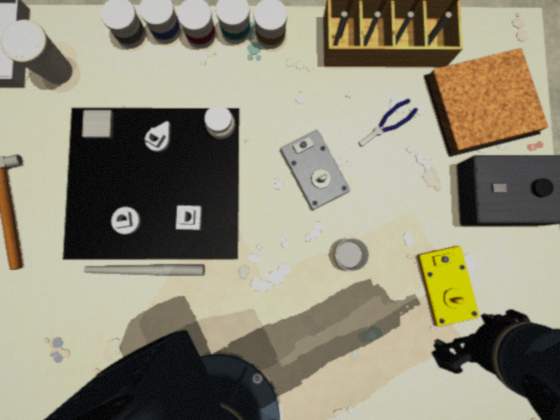

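View pics/scene1.png

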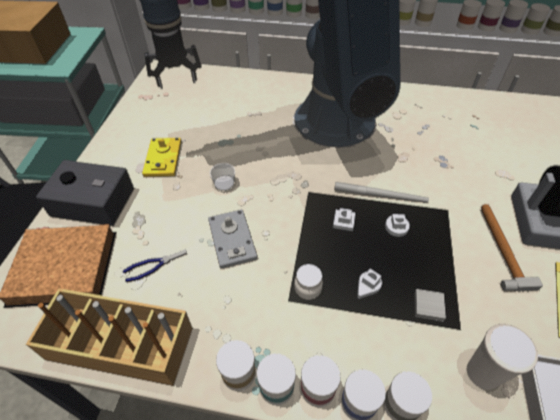

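The top view shows the teardrop former at about (155,138) with its nose up and to the right. The grey jig's spindle is at (321,179) and its clamp at (303,145). The yellow jig is the look-alike. The round former is at (125,220) and the square one at (188,217).

```bash
python3 - <<'E'
from h import *
from scipy.spatial.transform import Rotation as Ro
p=manip.camera('top')
s=manip.read_state(); R=Ro.from_rotvec(s['ee_rot']).as_matrix(); print(R.round(3))
for n,u,v,z in(('tear',154,142,.036),('nose',168,123,.016),('spindle',321,179,.05),('clamp',303,145,.036)):
    X=ray(p,u,v,z); print(n,X.round(3),'tool',(R.T@(X-s['tcp_pos'])).round(3))
w=manip.camera('wrist'); save(w,'w0.png'); c=-w['R'].T@w['t']; print('wristcam in tool',R.T@(c-s['tcp_pos']),(w['R']@R).round(2))
o=manip.outline_of('teardrop_center',p)[0]
m=o['pixels'].astype('uint8');c=max(cv2.findContours(m,0,2)[0],key=len)
print([ray(p,*q,.016)[:2].round(3).tolist() for q in c[:,0][::4]])
E
```

```text
[[-0.     0.892  0.453]
 [ 0.     0.453 -0.892]
 [-1.     0.    -0.   ]]
tear [0.615 0.144 0.036] tool [ 0.157  0.613 -0.35 ]
nose [0.666 0.119 0.016] tool [ 0.177  0.648 -0.304]
spindle [ 0.527 -0.235  0.05 ] tool [ 0.143  0.363 -0.052]
clamp [ 0.608 -0.196  0.036] tool [ 0.157  0.453 -0.05 ]
wristcam in tool [-1.81409935e-01  8.33878530e-02  1.42767729e-04] [[ 0.   -0.    1.  ]
 [-0.32 -0.95  0.  ]
 [ 0.95 -0.32 -0.  ]]
[[0.666, 0.128], [0.661, 0.137], [0.656, 0.149], [0.644, 0.162], [0.618, 0.168], [0.608, 0.163], [0.601, 0.151], [0.601, 0.128], [0.62, 0.117], [0.664, 0.118]]
```

{"op": "carry_out", "data": {
  "increments": [
    [[0.0854, 0, 0.35, -0.05, 0], [0.0854, 0, 0.35, -0.05, 0], [0.0854, 0, 0.35, -0.05, 0], [0.0854, 0, 0.35, -0.05, 0], [0.0854, 0, 0.35, -0.05, 0], [0.0854, 0, 0.35, -0.05, 0], [0.0854, 0, 0.35, -0.05, 0], [0.0854, 0, 0.35, -0.05, 0]]
  ]
}}

```text
time_s: 1.65
tcp_pos: [0.5154, -0.243, 0.1931]
ee_rot: [0.856, 1.396, -0.857]
ft_force: [0.0, -0.3, -0.3]
opening: 0.0854
```

```bash
python3 - <<'E'
from h import *
w=manip.camera('wrist'); save(w,'w1.png'); np.savez('w1.npz',**{k:w[k] for k in('R','t','intrinsics','image')})
print(manip.read_state()['tcp_pos'],manip.read_state()['joint_vel'].round(3))
for r in manip.recognise('spindle_seat',w): print(np.round(r['bbox']),round(r['score'],2))
E
```

```text
[ 0.5151568  -0.24330045  0.1932478 ] [-0.014 -0.006 -0.005  0.     0.     0.003]
[236.  55. 331. 206.] 0.64
[344. 334. 390. 388.] 0.59
```

View pics/w1.png

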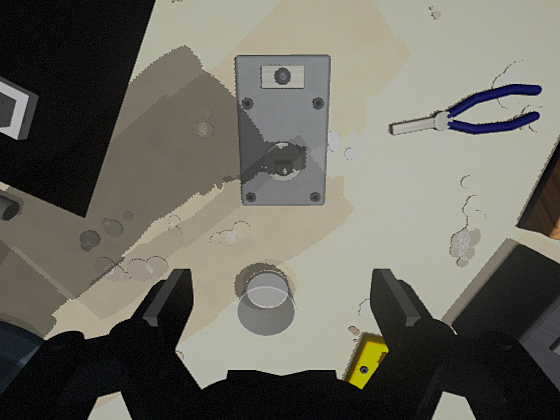

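Wrist view: the jig is nearly aligned with the image, with the clamp screw at (282,76) and the seat at about (283,161). The spindle's flat faces up in the image, towards the clamp.

```bash
python3 - <<'E'
from h import *
d=np.load('w1.npz'); w=dict(d)
for n,u,v,z in(('screw',282,76,.036),('TL',235,56,.02),('TR',330,55,.02),('BL',241,206,.02),('BR',325,206,.02),('hTL',247,103,.02),('hTR',318,103,.02),('hBL',251,198,.02),('hBR',315,198,.02)):
    print(n,ray(w,u,v,z).round(4))
c=w['image'][40:220,220:345,::-1]; g=cv2.resize(c,None,fx=4,fy=4,interpolation=2)
g=cv2.convertScaleAbs(g,alpha=1.5); cv2.imwrite('pics/w1c.png',g[330:])
E
```

```text
screw [ 0.6113 -0.1951  0.036 ]
TL [ 0.6073 -0.1428  0.02  ]
TR [ 0.6524 -0.2296  0.02  ]
BL [ 0.4617 -0.2161  0.02  ]
BR [ 0.5073 -0.3059  0.02  ]
hTL [ 0.5712 -0.1732  0.02  ]
hTR [ 0.6059 -0.2414  0.02  ]
hBL [ 0.4762 -0.2225  0.02  ]
hBR [ 0.5107 -0.2903  0.02  ]
```

View pics/w1c.png

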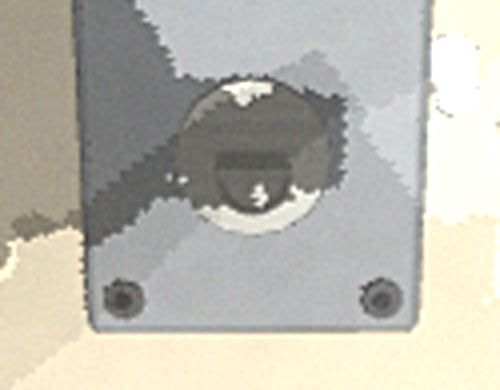

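{"op": "carry_out", "data": {
  "increments": [
    [[0.0854, 0, 0.2, -0.3, -0.66], [0.0854, 0, 0.2, -0.3, -0.66], [0.0854, 0, 0.2, -0.3, -0.66], [0.0854, 0, 0.2, -0.3, -0.66], [0.0854, 0, 0.2, -0.3, -0.66], [0.0854, 0, 0.2, -0.3, -0.66], [0.0854, 0, 0.2, -0.3, -0.66], [0.0854, 0, 0.2, -0.3, -0.66]]
  ]
}}

```text
time_s: 2.75
tcp_pos: [0.5582, 0.1142, 0.1934]
ee_rot: [0.346, 1.543, -0.347]
ft_force: [-0.4, -1.1, 0.2]
opening: 0.0855
```

```bash
python3 - <<'E'
from h import *
w=manip.camera('wrist'); save(w,'w2.png'); np.savez('w2.npz',**{k:w[k] for k in('R','t','intrinsics','image')})
print(manip.read_state()['tcp_pos'],manip.read_state()['joint_vel'].round(3),manip.read_state()['joints'].round(2))
for r in manip.recognise('teardrop_center',w): print(np.round(r['bbox']),round(r['score'],2))
E
```

```text
[0.55824374 0.11386484 0.19338657] [-0.007 -0.001  0.    -0.     0.002  0.001] [ 0.2   0.36  0.16  1.37 -0.    2.21]
[304. 101. 370. 150.] 0.97
[338. 330. 387. 387.] 0.45
```

View pics/w2.png

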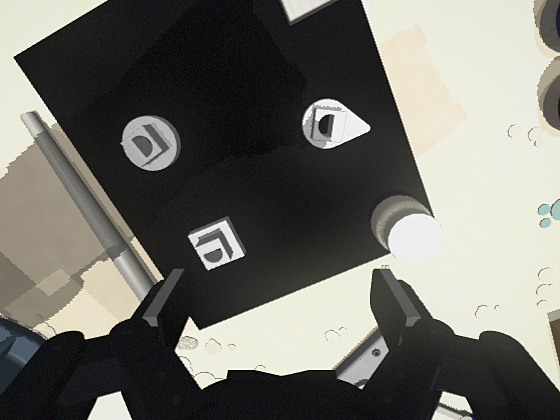

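Wrist view: the teardrop former is at about (326,125) with its nose at (370,127). The white jar at (412,235) is nearest it. I'll crop to measure it.

```bash
python3 - <<'E'
from h import *
from scipy.spatial.transform import Rotation as Ro
w=dict(np.load('w1.npz')); S=ray(w,283.5,161.5,.028); print('seat',S.round(4))
w=dict(np.load('w2.npz'))
s=manip.read_state(); R=Ro.from_rotvec(s['ee_rot']).as_matrix()
for n,u,v,z in(('c',326,125,.038),('nose',370,127,.009)):
    X=ray(w,u,v,z); print(n,X.round(4),(R.T@(X-s['tcp_pos'])).round(4))
g=cv2.resize(w['image'][92:160,295:380,::-1],None,fx=8,fy=8,interpolation=2); cv2.imwrite('pics/w2c.png',g)
E
```

```text
seat [ 0.5339 -0.2364  0.028 ]
c [0.6262 0.148  0.038 ] [0.1555 0.06   0.0467]
nose [0.6734 0.1209 0.009 ] [0.1845 0.0559 0.1009]
```

View pics/w2c.png

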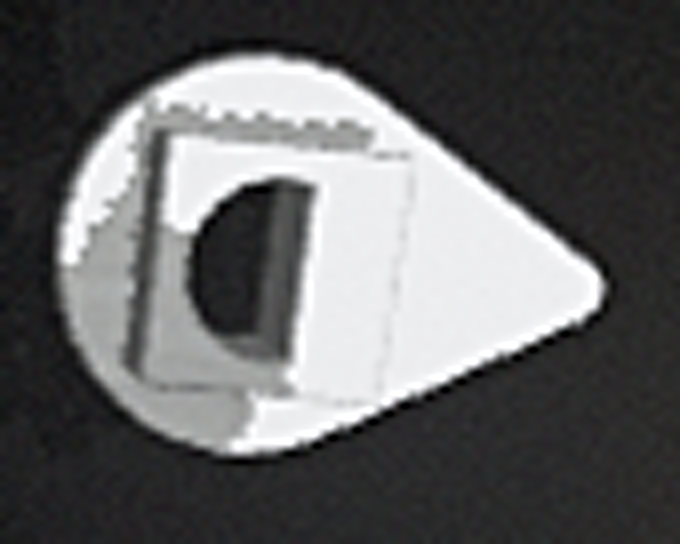

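```bash
python3 - <<'E'
from h import *
from scipy.spatial.transform import Rotation as Ro
w=dict(np.load('w2.npz'))
s=manip.read_state(); R=Ro.from_rotvec(s['ee_rot']).as_matrix()
P=[ray(w,295+u/8-.44,92+v/8-.44,.038) for u,v in((170,133),(412,152),(380,405),(145,385))]
C=np.mean(P,0); print('C',C.round(4),'tool',(R.T@(C-s['tcp_pos'])).round(4))
y=lambda d:np.degrees(np.arctan2(d[1],d[0])).round(1)
print(y(P[1]-P[0]),y(P[2]-P[3]),y(P[0]-P[3])-90,y(P[1]-P[2])-90,[np.linalg.norm(P[i]-P[i-1]).round(4) for i in range(4)],'z',y(R[:,2]))
N=ray(w,295+605/8,92+288/8,.012);print('nose',y(N-C),np.linalg.norm(N-C))
w=dict(np.load('w1.npz'))
H=[ray(w,u,v,.02) for u,v in((247,103),(318,103),(251,198),(315,198))]
print('jig',y(H[0]-H[2]),y(H[1]-H[3]),y(H[0]-H[1])-90)
E
```

```text
C [0.629  0.1462 0.038 ] tool [0.1555 0.0596 0.05  ]
-29.6 -30.1 -29.200000000000003 -29.1 [np.float64(0.032), np.float64(0.0314), np.float64(0.0322), np.float64(0.0315)] z -25.4
nose -30.6 0.057357510850330945
jig 27.4 27.2 26.900000000000006
```

{"op": "carry_out", "data": {
  "increments": [
    [[0.07, 0, 0.0596, 0.05, 0.07], [0.07, 0.03, 0.0596, 0.05, 0.07], [0.07, 0.07, 0.0596, 0.05, 0.07], [0.07, 0.11, 0.0596, 0.05, 0.07], [0.07, 0.15, 0.0596, 0.05, 0.07], [0.07, 0.165, 0.0596, 0.05, 0.07], [0.07, 0.175, 0.0596, 0.05, 0.07], [0.07, 0.175, 0.0596, 0.05, 0.07]]
  ]
}}

```text
time_s: 3.85
tcp_pos: [0.6294, 0.1475, 0.0188]
ee_rot: [0.401, 1.533, -0.401]
ft_force: [-0.2, 0.1, 0.3]
opening: 0.07
```

```bash
python3 - <<'E'
from h import *
w=manip.camera('wrist'); s=manip.read_state(); print(s['tcp_pos'],s['ft_force'])
save(w,'w3.png')
E
```

```text
[0.62963924 0.14776821 0.01931345] [ 0.3389984  -0.20676829 -0.66186215]
```

View pics/w3.png

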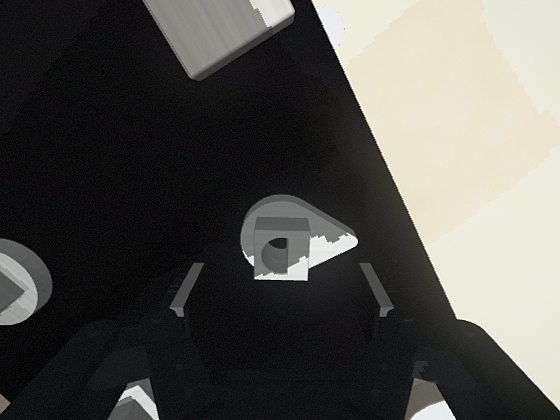

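The boss top, about (254–308, 230–280), sits centred between the fingers. Closing.

{"op": "carry_out", "data": {
  "increments": [
    [[0.025, 0, 0, 0, 0], [0.025, 0, 0, 0, 0], [0.025, 0, 0, 0, 0], [0.025, 0, 0, 0, 0], [0.025, 0, 0, 0, 0], [0.025, 0, 0, 0, 0]]
  ],
  "force": 60
}}

```text
time_s: 4.65
tcp_pos: [0.629, 0.1478, 0.0182]
ee_rot: [0.401, 1.533, -0.401]
ft_force: [0.1, 0.4, -0.0]
opening: 0.0249
```

{"op": "carry_out", "data": {
  "increments": [
    [[0.025, -0.04, 0, 0, 0], [0.025, -0.09, 0, 0, 0], [0.025, -0.12, 0, 0, 0], [0.025, -0.12, 0, 0, 0], [0.025, -0.12, 0, 0, 0]]
  ]
}}

```text
time_s: 5.28
tcp_pos: [0.6287, 0.1477, 0.1374]
ee_rot: [0.4, 1.534, -0.401]
ft_force: [0.6, 0.8, 0.3]
opening: 0.025
```

```bash
python3 - <<'E'
from h import *
from scipy.spatial.transform import Rotation as Ro
w=manip.camera('wrist'); s=manip.read_state(); print(s['tcp_pos'],s['ft_force'],s['opening'])
R=Ro.from_rotvec(s['ee_rot']).as_matrix(); T=s['tcp_pos']
print('y,z yaw',[np.degrees(np.arctan2(R[1,k],R[0,k])).round(1) for k in(1,2)])
g=cv2.resize(w['image'][180:330,190:390,::-1],None,fx=4,fy=4,interpolation=2); cv2.imwrite('pics/w4c.png',g)
np.savez('w4.npz',**{k:w[k] for k in('R','t','intrinsics','image')})
E
```

```text
[0.62837031 0.14766954 0.13696282] [ 0.32971725  0.52913754 -1.36633562] 0.025481902511785292
y,z yaw [np.float64(60.7), np.float64(-29.3)]
```

View pics/w4c.png

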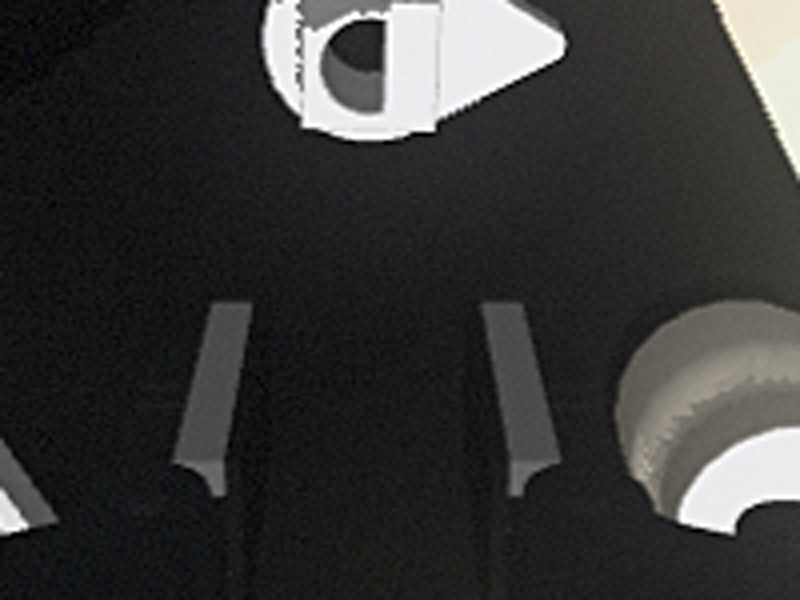

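The fingers closed to 25 mm without gripping. The former still lies on the mat at crop (370,65). I'll check where the fingers really are in relation to it.

```bash
python3 - <<'E'
from h import *
from scipy.spatial.transform import Rotation as Ro
w=dict(np.load('w4.npz')); s=manip.read_state()
R=Ro.from_rotvec(s['ee_rot']).as_matrix(); T=s['tcp_pos']
print('cam in tool',(R.T@(-w['R'].T@w['t']-T)).round(4)); print((w['R']@R).round(3))
for x in(0,-.0187,-.04):
  for y in(-.011,0,.011): print(x,y,[proj(w,T+R@np.array([x,y,z])).round(1).tolist() for z in(-.0125,.0125)])
# boss corners in crop: TL? BL(302,128) BR(436,132) TR(438,5) 
for u,v in((302,128),(436,131),(440,4)):
    X=ray(w,190+u/4-.4,180+v/4-.4,.038); print(X.round(4),(R.T@(X-T)).round(4))
s=dict(w); 
E
```

```text
cam in tool [-0.1819  0.0834  0.0004]
[[-0.     0.     1.   ]
 [-0.322 -0.947 -0.   ]
 [ 0.947 -0.322  0.   ]]
0 -0.011 [[261.3, 254.8], [299.8, 254.8]]
0 0 [[261.0, 239.4], [300.2, 239.4]]
0 0.011 [[260.6, 223.3], [300.5, 223.3]]
-0.0187 -0.011 [[259.4, 269.5], [301.6, 269.5]]
-0.0187 0 [[259.0, 252.8], [302.0, 252.8]]
-0.0187 0.011 [[258.6, 235.5], [302.4, 235.5]]
-0.04 -0.011 [[256.8, 290.1], [304.1, 290.1]]
-0.04 0 [[256.2, 271.8], [304.6, 271.8]]
-0.04 0.011 [[255.7, 252.6], [305.2, 252.6]]
[0.6072 0.1407 0.038 ] [ 0.099  -0.0164 -0.0149]
[0.6347 0.1244 0.038 ] [ 0.099  -0.0171  0.0171]
[0.6503 0.1514 0.038 ] [0.0989 0.0141 0.0174]
```

```bash
python3 - <<'E'
from h import *
from scipy.spatial.transform import Rotation as Ro
p=manip.camera('scene'); s=manip.read_state(); R=Ro.from_rotvec(s['ee_rot']).as_matrix()
for x in(0,-.04): print(x,proj(p,s['tcp_pos']+R@[x,0,0]).round(1))
u,v=proj(p,s['tcp_pos']).round().astype(int); print(u,v)
im=p['image'][v-70:v+50,u-80:u+80,::-1]; g=cv2.resize(im,None,fx=5,fy=5,interpolation=2)
for x in(0,-.04):
    q=proj(p,s['tcp_pos']+R@[x,0,0]); cv2.drawMarker(g,(int((q[0]-u+80)*5),int((q[1]-v+70)*5)),(0,0,255) if x==0 else (0,255,0),0,20,2)
cv2.imwrite('pics/s5.png',cv2.convertScaleAbs(g,alpha=1.5))
E
```

```text
0 [379.5 253.1]
-0.04 [382.8 242.8]
379 253
```

View pics/s5.png

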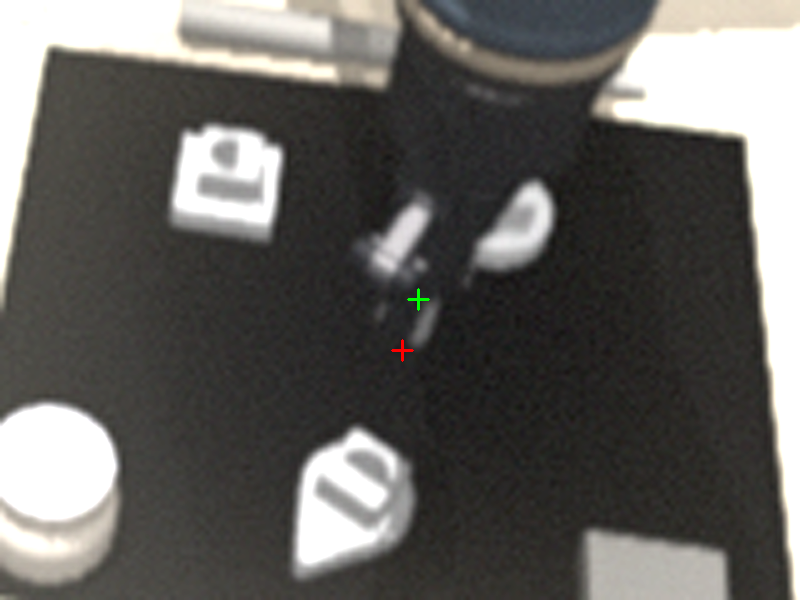

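```bash
python3 - <<'E'
from h import *
from scipy.spatial.transform import Rotation as Ro
p=manip.camera('scene'); w=manip.camera('wrist'); s=manip.read_state(); R=Ro.from_rotvec(s['ee_rot']).as_matrix(); T=s['tcp_pos']; print(T,s['opening'])
for z in(-.0125,.0125):
  for x in(0,-.02,-.04):
    print(z,x,[(proj(p,T+R@[x,y,z])).round(1).tolist() for y in(-.011,.011)])
im=p['image'].astype(float).mean(2)
np.set_printoptions(linewidth=250); print(im[236:262,368:396].astype(int))
g=cv2.resize(w['image'][160:380,150:410,::-1],None,fx=3,fy=3,interpolation=2)
cv2.imwrite('pics/w6.png',(255*(g/255.)**.35).astype('uint8')[:600])
E
```

```text
[0.6284183  0.14768564 0.13717965] 0.02508677309808429
-0.0125 0 [[378.1, 246.8], [386.8, 252.0]]
-0.0125 -0.02 [[379.7, 241.7], [388.5, 247.0]]
-0.0125 -0.04 [[381.3, 236.4], [390.3, 241.7]]
0.0125 0 [[372.3, 254.1], [381.0, 259.5]]
0.0125 -0.02 [[373.8, 249.0], [382.6, 254.5]]
0.0125 -0.04 [[375.3, 243.8], [384.3, 249.3]]
[[ 25  25  25  31  46  70  86 106 125 130  97  70  56  59  75  73  45  31  27  27  26  26  27  23  34  48  47  55]
 [ 25  20  24  30  38  54  67  78  89  94  75  68  65  55  51  46  33  29  27  26  20  25  22  29  34  42  27  28]
 [ 24  27  24  26  29  39  48  57  64  57  51  56  62  48  38  28  27  24  26  27  25  24  26  31  33  34  22  20]
 [ 27  26  27  24  27  34  37  41  44  39  40  42  47  42  33  28  26  17  26  26  22  22  23  33  36  24  20  18]
 [ 24  23  22  22  26  26  31  35  33  29  29  36  34  33  27  24  20  23  25  27  23  23  26  30  28  18  20  17]
 [ 26  22  24  24  27  27  25  28  29  23  26  23  28  23  27  27  26  26  27  26  28  19  21  22  21  20  17  20]
 [ 24  29  23  21  24  23  24  28  29  24  25  22  24  23  23  23  31  33  34  26  2
[... 1516 characters left out ...]
  17  22]
 [ 23  25  25  25  26  25  22  23  27  24  14  25  22  24  21  20  16  23  20  20  24  22  23  19  22  19  20  18]
 [ 27  24  26  28  25  26  28  25  24  25  21  25  23  23  20  19  19  19  19  15  19  20  14  21  21  18  19  22]
 [ 27  27  23  22  26  27  24  23  22  19  24  24  22  27  24  16  16  24  17  20  21  20  21  17  19  23  25  21]
 [ 28  24  28  24  22  28  23  24  23  24  25  26  23  17  24  22  22  19  18  24  19  20  20  18  22  17  20  20]
 [ 27  23  27  25  24  24  23  27  24  25  25  20  25  21  23  22  20  23  20  24  21  22  20  21  18  19  24  20]
 [ 26  27  26  28  28  25  22  25  23  24  26  22  23  25  29  24  18  20  17  20  21  26  21  22  19  24  19  21]]
```

View pics/w6.png

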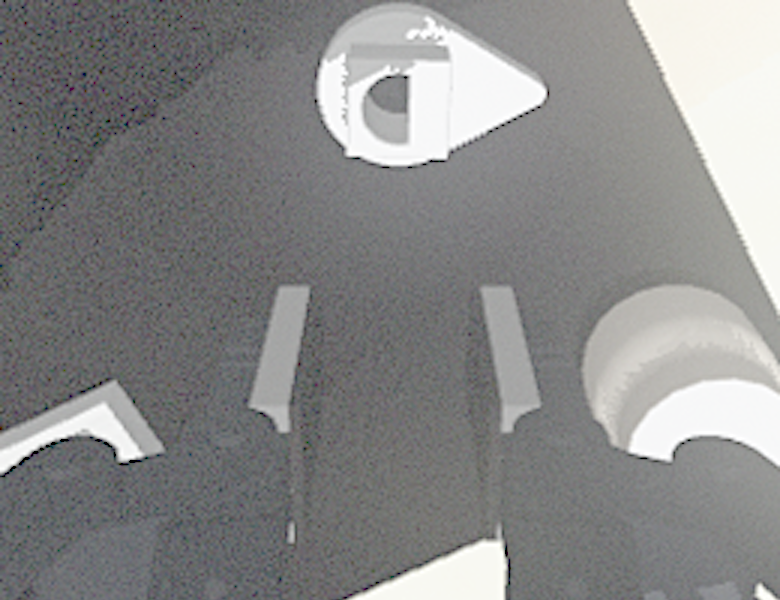

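In both the wrist and scene views the fingertips sit about 30–40 mm behind the reported TCP, which explains the miss above the boss. I'll approach lower in cautious steps, watching the force and opening.

{"op": "carry_out", "data": {
  "increments": [
    [[0.055, 0, -0.0015, 0.001, 0], [0.055, 0.04, -0.0015, 0.001, 0], [0.055, 0.08, -0.0015, 0.001, 0], [0.055, 0.11, -0.0015, 0.001, 0], [0.055, 0.125, -0.0015, 0.001, 0], [0.055, 0.135, -0.0015, 0.001, 0], [0.055, 0.142, -0.0015, 0.001, 0], [0.055, 0.142, -0.0015, 0.001, 0]]
  ]
}}

```text
time_s: 6.48
tcp_pos: [0.6293, 0.146, -0.0036]
ee_rot: [0.401, 1.533, -0.4]
ft_force: [0.4, -0.7, -0.3]
opening: 0.0552
```

{"op": "carry_out", "data": {
  "increments": [
    [[0.025, 0, 0, 0, 0], [0.025, 0, 0, 0, 0], [0.025, 0, 0, 0, 0], [0.025, 0, 0, 0, 0], [0.025, 0, 0, 0, 0]]
  ],
  "force": 40
}}

```text
time_s: 7.1
tcp_pos: [0.6296, 0.1461, -0.0028]
ee_rot: [0.401, 1.532, -0.4]
ft_force: [-1.6, -0.9, 4.9]
opening: 0.0299
```

```bash
python3 - <<'E'
from h import *
w=manip.camera('wrist'); s=manip.read_state(); print(s['tcp_pos'],s['ft_force'].round(1),s['moment'].round(2),s['opening'])
g=cv2.resize(w['image'][180:380,150:410,::-1],None,fx=3,fy=3,interpolation=2)
cv2.imwrite('pics/w7.png',(255*(g/255.)**.5).astype('uint8'))
E
```

```text
[ 0.62959238  0.14611785 -0.00279321] [-1.8 -1.1  5.8] [-0.05  0.36 -0.06] 0.029974178113371854
```

View pics/w7.png

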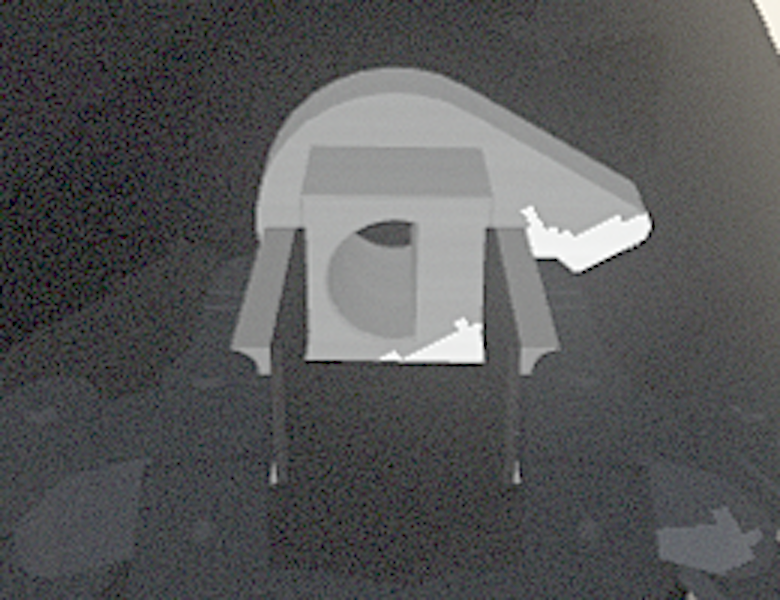

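The boss now sits between the fingers, which have stopped at 30 mm, but only the tips seem to overlap it. I'll open slightly, go 9 mm lower and grip again.

{"op": "carry_out", "data": {
  "increments": [
    [[0.045, 0, 0, 0, 0], [0.045, 0, 0, 0, 0], [0.045, 0.003, 0, 0, 0], [0.045, 0.006, 0, 0, 0], [0.045, 0.009, 0, 0, 0], [0.045, 0.009, 0, 0, 0]]
  ]
}}

```text
time_s: 7.9
tcp_pos: [0.6288, 0.1459, -0.0132]
ee_rot: [0.4, 1.534, -0.401]
ft_force: [0.8, -0.6, -0.8]
opening: 0.0451
```

{"op": "carry_out", "data": {
  "increments": [
    [[0.025, 0, 0, 0, 0], [0.025, 0, 0, 0, 0], [0.025, 0, 0, 0, 0], [0.025, 0, 0, 0, 0]]
  ],
  "force": 40
}}

```text
time_s: 8.4
tcp_pos: [0.6293, 0.1461, -0.0126]
ee_rot: [0.401, 1.533, -0.4]
ft_force: [-1.1, 0.3, 3.6]
opening: 0.0309
```

{"op": "carry_out", "data": {
  "increments": [
    [[0.045, 0, 0, 0, 0], [0.045, 0, 0, 0, 0], [0.045, 0.002, 0, 0, 0], [0.045, 0.004, 0, 0, 0], [0.045, 0.006, 0, 0, 0], [0.045, 0.006, 0, 0, 0]]
  ]
}}

```text
time_s: 9.15
tcp_pos: [0.629, 0.146, -0.019]
ee_rot: [0.4, 1.534, -0.401]
ft_force: [0.3, -0.3, -0.1]
opening: 0.045
```

{"op": "carry_out", "data": {
  "increments": [
    [[0.025, 0, 0, 0, 0], [0.025, 0, 0, 0, 0], [0.025, 0, 0, 0, 0], [0.025, 0, 0, 0, 0], [0.025, 0, 0, 0, 0]]
  ],
  "force": 60
}}

```text
time_s: 9.78
tcp_pos: [0.6293, 0.1461, -0.0185]
ee_rot: [0.401, 1.533, -0.4]
ft_force: [-0.5, 0.0, 5.4]
opening: 0.0307
```

```bash
python3 - <<'E'
from h import *
w=manip.camera('wrist'); s=manip.read_state(); print(s['tcp_pos'],s['ft_force'].round(1),s['opening'])
np.savez('w8.npz',**{k:w[k] for k in('R','t','intrinsics','image')})
for r in manip.recognise('teardrop_center',w)[:2]: print(np.round(r['bbox']),round(r['score'],2))
E
```

```text
[ 0.6293188   0.14606599 -0.01852585] [-1.5 -0.5  6.3] 0.030618824279750233
[233. 209. 374. 324.] 0.93
```

{"op": "carry_out", "data": {
  "increments": [
    [[0.025, -0.01, 0, 0, 0], [0.025, -0.03, 0, 0, 0], [0.025, -0.06, 0, 0, 0], [0.025, -0.1, 0, 0, 0], [0.025, -0.12, 0, 0, 0], [0.025, -0.12, 0, 0, 0]]
  ]
}}

```text
time_s: 10.62
tcp_pos: [0.63, 0.1462, 0.1029]
ee_rot: [0.401, 1.531, -0.399]
ft_force: [-0.4, 1.2, -2.5]
opening: 0.0309
```

```bash
python3 - <<'E'
from h import *
w=manip.camera('wrist'); s=manip.read_state(); print(s['tcp_pos'],s['ft_force'].round(1),s['opening'])
np.savez('w9.npz',**{k:w[k] for k in('R','t','intrinsics','image')})
for r in manip.recognise('teardrop_center',w)[:2]: print(np.round(r['bbox']),round(r['score'],2))
E
```

```text
[0.62929192 0.14606443 0.1013487 ] [ 0.3  0.2 -1.6] 0.03086418570363717
[236. 212. 374. 321.] 0.89
```

The former lifted and stays put in the wrist image. Underside height is TCP + 20.5 mm. I'm carrying it to the jig, turning it to the clamp direction, and stopping short for a look.

{"op": "carry_out", "data": {
  "increments": [
    [[0.025, -0.04, 0, 0, 0], [0.025, -0.04, -0.05, 0.02, -0.15], [0.025, -0.04, -0.1, 0.04, -0.3], [0.025, -0.04, -0.15, 0.06, -0.45], [0.025, -0.04, -0.2, 0.075, -0.6], [0.025, -0.04, -0.25, 0.095, -0.75], [0.025, -0.04, -0.3, 0.115, -0.9], [0.025, -0.04, -0.35, 0.13, -0.986]]
  ]
}}

```text
time_s: 11.72
tcp_pos: [0.5703, -0.2243, 0.1396]
ee_rot: [-0.375, 1.54, 0.377]
ft_force: [0.6, -0.7, -1.3]
opening: 0.0305
```

```bash
cat > st.py <<'E'
from h import *
from scipy.spatial.transform import Rotation as Ro
def st(tgt=None,yaw=27.2):
    s=manip.read_state(); R=Ro.from_rotvec(s['ee_rot']).as_matrix(); T=s['tcp_pos']
    zy=np.degrees(np.arctan2(R[1,2],R[0,2])); print(T.round(4),s['ft_force'].round(1),'op',s['opening'].round(4),'zyaw',zy.round(2),'turn',np.radians(zy-yaw).round(4),'t',s['time_s'],'j6',s['joints'][5].round(2),'tilt',R[2,0].round(4))
    if tgt is not None: print('delta tool',(R.T@(np.array(tgt)-T)).round(4))
    return T,R
E
python3 -c "
from st import *
st([.561,-.290,.14])"
```

```text
Traceback (most recent call last):
  File "st.py", line 5, in st
    zy=np.degrees(np.arctan2(R[1,2],R[0,2])); print(T.round(4),s['ft_force'].round(1),'op',s['opening'].round(4),'zyaw',zy.round(2),'turn',np.radians(zy-yaw).round(4),'t',s['time_s'],'j6',s['joints'][5].round(2),'tilt',R[2,0].round(4))
                                                                                           ^^^^^^^^^^^^^^^^^^
AttributeError: 'float' object has no attribute 'round'
```

{"op": "carry_out", "data": {
  "increments": [
    [[0.025, 0, -0.054, -0.038, 0], [0.025, 0, -0.054, -0.038, 0], [0.025, 0, -0.054, -0.038, 0], [0.025, 0, -0.054, -0.038, 0]]
  ]
}}

```text
time_s: 12.22
tcp_pos: [0.5623, -0.287, 0.1407]
ee_rot: [-0.373, 1.539, 0.374]
ft_force: [-0.1, 0.9, -2.4]
opening: 0.0306
```

```bash
sed -i "s/s\['opening'\].round(4)/round(s['opening'],4)/" st.py; python3 -c "
from st import *
T,R=st([.5339,-.2364,.14])
w=manip.camera('wrist'); np.savez('w10.npz',**{k:w[k] for k in('R','t','intrinsics','image')}); save(w,'w10.png')
S=np.array([.5339,-.2364,.028]); print('seat px',proj(w,S),'top',proj(w,S+[0,0,.03]))
q=proj(w,S+[0,0,.015]).astype(int); print(q)
for r in manip.recognise('spindle_seat',w)+manip.recognise('teardrop_center',w): print(np.round(r['bbox']),round(r['score'],2))
"
```

```text
[ 0.5623 -0.287   0.1407] [-0.1  0.9 -2.4] op 0.0306 zyaw 27.29 turn 0.0015 t 12.225 j6 0.62 tilt -1.0
delta tool [ 0.0008  0.058  -0.0021]
seat px [278.6950977  130.02359981] top [278.41391004 133.16887945]
[278 131]
[  0. 221.  51. 311.] 0.74
[222.  69. 398. 182.] 0.6
[233. 208. 375. 321.] 0.78
```

```bash
python3 -c "
from h import *
w=dict(np.load('w10.npz')); im=w['image'][:,:,::-1]
f=lambda c:(255*(cv2.resize(c,None,fx=5,fy=5,interpolation=2)/255.)**.5).astype('uint8')
cv2.imwrite('pics/w10c.png',np.hstack([f(im[90:205,215:340][:, 25:105]),f(im[205:320,240:320])]))
"
```

```text
(no output)
```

View pics/w10c.png

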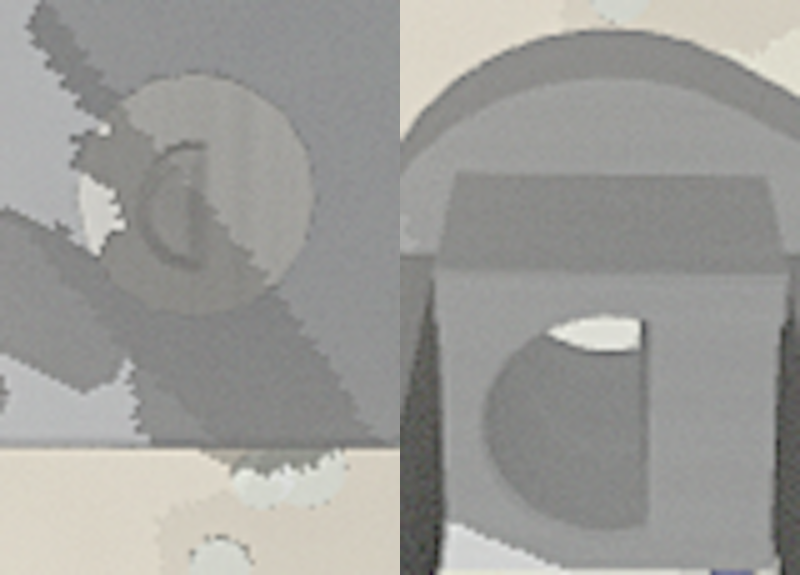

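The left crop shows the seat disc centred at (279.1,128.7), with the flat on the right. The right crop shows the bore centred at about (282,289.5), with its flat and nose also on the right, so the orientation matches.

```bash
python3 -c "
from st import *
T,R=st()
w=dict(np.load('w10.npz'))
S=ray(w,279.1-.4,128.7-.4,.028)
for du in (0,): 
  for h in (.0565,.054,.050):
    B=ray(w,282-.4,289.5-.4,T[2]+h); print(h,'bore in tool',(R.T@(B-T)).round(4))
    # boss back/front edge
    F=[ray(w,240+u/5-.4,205+v/5-.4,T[2]+h) for u,v in((36,270),(386,270))]; print([(R.T@(f-T)).round(4) for f in F],np.linalg.norm(F[0]-F[1]))
print('seat',S.round(4),'tool',(R.T@(S-T)).round(4),'w1 est tool',(R.T@(np.array([.5339,-.2364,.028])-T)).round(4))
"
```

```text
[ 0.5625 -0.2872  0.1412] [-0.4 -0.5 -2.4] op 0.0307 zyaw 27.3 turn 0.0017 t 12.375 j6 0.62 tilt -1.0
0.0565 bore in tool [-0.0565  0.0009  0.0004]
[array([-0.0565,  0.0167, -0.0152]), array([-0.0565,  0.0167,  0.0161])] 0.031250075811189285
0.054 bore in tool [-0.054  -0.0007  0.0004]
[array([-0.054 ,  0.0154, -0.0155]), array([-0.054 ,  0.0154,  0.0164])] 0.03187753109177601
0.05 bore in tool [-0.05   -0.0034  0.0004]
[array([-0.05  ,  0.0132, -0.016 ]), array([-0.05  ,  0.0132,  0.0169])] 0.032881459540714864
seat [ 0.5332 -0.235   0.028 ] tool [ 0.1132  0.0598 -0.0021] w1 est tool [ 0.1132  0.0583 -0.0021]
```

{"op": "carry_out", "data": {
  "increments": [
    [[0.025, 0, 0.03, -0.0015, 0.0015], [0.025, 0, 0.0585, -0.0025, 0.0015], [0.025, 0.03, 0.0585, -0.0025, 0.0015], [0.025, 0.06, 0.0585, -0.0025, 0.0015], [0.025, 0.08, 0.0585, -0.0025, 0.0015], [0.025, 0.095, 0.0585, -0.0025, 0.0015], [0.025, 0.095, 0.0585, -0.0025, 0.0015], [0.025, 0.095, 0.0585, -0.0025, 0.0015]]
  ]
}}

```text
time_s: 13.38
tcp_pos: [0.5338, -0.2375, 0.047]
ee_rot: [-0.372, 1.538, 0.371]
ft_force: [-0.2, 0.2, -1.4]
opening: 0.0308
```

{"op": "carry_out", "data": {
  "increments": [
    [[0.025, 0.004, 0, 0, 0], [0.025, 0.008, 0, 0, 0], [0.025, 0.01, 0, 0, 0], [0.025, 0.01, 0, 0, 0]]
  ]
}}

```text
time_s: 13.88
tcp_pos: [0.5331, -0.2374, 0.036]
ee_rot: [-0.371, 1.539, 0.371]
ft_force: [0.3, 0.2, -1.0]
opening: 0.0306
```

```bash
python3 -c "
from st import *
st([.5337,-.2357,.0075])"
```

```text
[ 0.5331 -0.2374  0.036 ] [ 0.3  0.2 -1. ] op 0.0306 zyaw 27.12 turn -0.0013 t 13.875 j6 0.68 tilt -1.0
delta tool [0.0285 0.0012 0.0013]
```

{"op": "carry_out", "data": {
  "increments": [
    [[0.025, 0.002, 0, 0, 0], [0.025, 0.004, 0, 0, 0], [0.025, 0.006, 0, 0, 0], [0.025, 0.006, 0, 0, 0]]
  ]
}}

```text
time_s: 14.38
tcp_pos: [0.5331, -0.2374, 0.03]
ee_rot: [-0.371, 1.539, 0.371]
ft_force: [-0.4, -0.4, -0.3]
opening: 0.0305
```

{"op": "carry_out", "data": {
  "increments": [
    [[0.025, 0.003, 0, 0, 0], [0.025, 0.006, 0, 0, 0], [0.025, 0.009, 0, 0, 0], [0.025, 0.012, 0, 0, 0], [0.025, 0.012, 0, 0, 0]]
  ]
}}

```text
time_s: 15.0
tcp_pos: [0.5331, -0.2373, 0.0179]
ee_rot: [-0.371, 1.539, 0.371]
ft_force: [-0.3, 1.0, -1.8]
opening: 0.0307
```

{"op": "carry_out", "data": {
  "increments": [
    [[0.025, 0.003, 0, 0, 0], [0.025, 0.006, 0, 0, 0], [0.025, 0.008, 0, 0, 0], [0.025, 0.008, 0, 0, 0]]
  ]
}}

```text
time_s: 15.5
tcp_pos: [0.5331, -0.2373, 0.01]
ee_rot: [-0.371, 1.539, 0.371]
ft_force: [-0.1, 1.3, -2.3]
opening: 0.0307
```

{"op": "carry_out", "data": {
  "increments": [
    [[0.025, 0.001, 0, 0, 0], [0.025, 0.0015, 0, 0, 0], [0.025, 0.002, 0, 0, 0], [0.025, 0.002, 0, 0, 0]]
  ]
}}

```text
time_s: 16.0
tcp_pos: [0.5333, -0.2373, 0.0082]
ee_rot: [-0.371, 1.539, 0.371]
ft_force: [0.1, 2.9, -0.3]
opening: 0.0305
```

{"op": "carry_out", "data": {
  "increments": [
    [[0.025, 0.0005, 0, 0, 0], [0.025, 0.001, 0, 0, 0], [0.025, 0.001, 0, 0, 0]]
  ]
}}

```text
time_s: 16.38
tcp_pos: [0.5333, -0.2373, 0.0075]
ee_rot: [-0.371, 1.539, 0.371]
ft_force: [-2.6, 3.7, 5.3]
opening: 0.0307
```

Contact came at the expected home height (TCP z 7.5 mm, upward force). I'm releasing gently, then withdrawing.

{"op": "carry_out", "data": {
  "increments": [
    [[0.04, 0, 0, 0, 0], [0.05, 0, 0, 0, 0], [0.055, 0, 0, 0, 0], [0.055, 0, 0, 0, 0], [0.055, 0, 0, 0, 0]]
  ]
}}

```text
time_s: 17.0
tcp_pos: [0.5333, -0.2374, 0.0072]
ee_rot: [-0.371, 1.539, 0.371]
ft_force: [-0.1, -0.5, -0.6]
opening: 0.0552
```

{"op": "carry_out", "data": {
  "increments": [
    [[0.055, -0.01, 0, 0, 0], [0.055, -0.03, 0, 0, 0], [0.055, -0.06, 0, 0, 0], [0.055, -0.1, 0, 0, 0], [0.055, -0.15, -0.03, 0, 0], [0.055, -0.15, -0.06, 0, 0], [0.055, -0.15, -0.06, 0, 0], [0.055, -0.15, -0.06, 0, 0]]
  ]
}}

```text
time_s: 18.0
tcp_pos: [0.5603, -0.2905, 0.1573]
ee_rot: [-0.371, 1.539, 0.372]
ft_force: [0.2, -0.0, 0.7]
opening: 0.0551
```

```bash
python3 -c "
from st import *
st()
w=manip.camera('wrist'); save(w,'w11.png')
S=np.array([.5335,-.2357,0]); e=np.array([np.cos(np.radians(27.2)),np.sin(np.radians(27.2)),0]); n=np.array([-e[1],e[0],0])
o=manip.outline_of('teardrop_center',w)
print([(round(x['score'],2),x['bbox']) for x in o])
# predicted outline bbox for fully home / 8 mm high
a=np.linspace(0,2*np.pi,60)
for z0 in(.028,.033,.04):
  P=[S+.027*(np.cos(t)*e+np.sin(t)*n)+[0,0,z0+h] for t in a for h in(0,.014)]+[S+.050*e+[0,0,z0+h] for h in(0,.014)]
  P+=[S+i*.016*e+j*.016*n+[0,0,z0+.036] for i in(-1,1) for j in(-1,1)]
  Q=np.array([proj(w,p) for p in P]); print(z0,Q.min(0).round(1),Q.max(0).round(1))
t=manip.camera('top')
for k in('teardrop_center','round_center','square_center'):
  for r in manip.recognise(k,t): print(k,np.round(r['bbox']),round(r['score'],2))
"
```

```text
[ 0.5603 -0.2905  0.1573] [ 0.2 -0.   0.7] op 0.0551 zyaw 27.12 turn -0.0013 t 18.0 j6 0.62 tilt -1.0
[(0.82, [254.9, 99.3, 332.5, 155.4])]
0.028 [252.8  95.4] [336.2 155.7]
0.033 [252.4  95.3] [337.2 156.5]
0.04 [251.7  95.1] [338.5 157.8]
round_center [110. 206. 142. 235.] 0.95
square_center [175. 207. 200. 228.] 0.89
square_center [282. 139. 309. 158.] 0.66
```

```bash
python3 -c "
from bench import manip
print(manip.hand_in())"
```

```text
the job is handed in; nothing more can be done
None
```

The teardrop former is seated on the grey jig's spindle with its nose towards the clamp. The gripper has let go and withdrawn, and the job was handed in at about 18 s.

**First grasp missed:** both camera views suggested the fingertips end about 30–40 mm behind the reported TCP, so the fingers closed above the boss. I went lower in small steps and gripped again, and the former then lifted without slipping.

**Last checks:**
- **Home height:** contact came at the height I had worked out for fully home (TCP z 7.5 mm), with a light upward force of about 5 N. Before that, the wrist forces stayed at a few N or less on the way down the spindle.
- **Direction:** the tool yaw at release was 27.1°, against 27.2° measured for the jig.
- **Position:** in the last wrist picture the former's outline is close to the prediction for the home position. It came out slightly smaller than predicted, up to 4 px at the edges. It also can't separate small height differences, so the height rests on the contact.
- **Other formers:** the network finds the round and square formers where they started, within about 3 px.

Two things are less certain. The last top picture gave no teardrop detection; the network reported something square-like at the jig instead. I had also used up my 12 picture views, so the final state was checked by numbers only, not by eye.

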